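# Pack the autumn painting kit

### The arm

A 6-joint arm with a two-finger parallel gripper is mounted at the origin on the work surface; the furniture and walls round the work are solid. World frame = base frame: x ahead of the robot, y to its left, z up, the work surface at z = 0. Lengths are in m, angles in degrees, forces in N, time in s.
With the tool pointing down it reaches from about 0.375 to 0.9 m from the base axis. Payload 3.1 kg.
Tool frame: the origin (TCP) lies at the very end of the fingers, on their centre line; the grasp point (between the pads) lies 19 mm behind it (arm.grasp_offset is the distance from the TCP to the grasp point, in m); z points along the fingers, y is the line along which they close (so a half turn about z gives the same grasp; the last joint's range is limited). The gripper opens to 87 mm and grips with 3 to 60 N. Pads are 19 mm wide; open, the fingers measure 117 mm over their backs; the gripper's body (75 mm by 190 mm) begins 51 mm behind the grasp point.
Start: joints at [-75.774, 30.224, 82.088, -0, 67.689, -10.227], TCP at [0.259, -0.569, 0.223] pointing down, gripper open.
Joint ranges: [-176.69, 176.69], [-43.24, 126.21], [12.49, 139.97], [-82, 262], [0, 151.66], [-163.58, 163.58]. Speed limits (degrees/s): [159.86, 159.86, 180, 180, 180, 180].

### API

Orientations are given as a 3x3 rotation matrix whose columns are the frame's x, y, z axes.
In Python, from plant import arm gives the robot as it stands. The module is installed in compiled form; this text tells all that it offers.
- The arm moves only by the tool arm_command, never from a script. Its argument "deltas" is text: rows parted by semicolons, each of 7 numbers parted by spaces: the opening, from -1 (shut) to 1 (fully open), then the shift along the tool's x, y, z in normalised numbers (1 is 50 cm), then the turn, a rotation vector about the tool's x, y, z in parts of the range, where 1.0 means pi rad. In form: hand tx ty tz rx ry rz; .... A call has 1 to 10 rows; each row is the pose to reach, as a shift and turn from the pose commanded when the call began, along the tool's axes at that moment; what a row does not reach only later rows make up. A row lasts 1/12 s, in which the tool goes at most 41.7 mm and 7.16 degrees, less where a joint would pass 70% of its speed; a pose out of reach is approached as far as the arm can. Shift and turn numbers lie between -1 and 1, and a call with a number outside is refused. A call with a gripper value outside its range is refused whole. The fingers move at their own pace and stop on an object; the grip force is fixed at half the most. Time passes only in rows, so rows that repeat a pose let the fingers close. It gives the time, the measured TCP pose, the force, the opening and the grip force at its end, in the units of the state.
- arm.get_state(): the state, without advancing time (a new reading comes with each control period).
- arm.get_image(name): name is "scene" or "side" or "wrist"; returns a dict with "image" (420x560x3 uint8, red, green, blue), "camera_matrix" (3x3 intrinsics, pixels), "pose" (4x4, takes a point from camera to world coordinates). Camera axes: x right, y down, z forward; pixel columns grow to the right and rows downward; lengths in m; the calibration is good to about 2 mm. A picture is of the moment at which its call begins. There is no depth.
- arm.finish_job(): hands the job in; it is judged then, once.
Trained networks look in the newest picture that a camera, given by its name, has taken for a name from the list of things; names that differ only in an ending like _2 or _b are one class to them, and where a whole thing is asked for, a point or a joint stands for the part that bears it (a point fixed in the world has none). Each returns a list of dicts, best first, with "score" (0 to 1); they miss things now and then, are a little off and sometimes report something else, mostly with a low value. They report only what shows in the picture. A call takes as long as a camera call. They do not tell look-alikes from the thing itself.
- arm.spot_in(thing, camera): "position" ([x, y, z] in m, in world coordinates, good to about 4 mm: the middle of the surface that is visible of it).
- arm.outline_of(thing, camera): "region" (420x560 bool, what is visible of it).
- arm.mark_of(thing, camera): "position" ([x, y, z] in m, in world coordinates, good to about 4 mm: a listed point, or the origin of a listed thing).
The state is a dict: "clock": time; "qpos": joint angles; "joint_vel": joint speeds; "tau": joint torques, N m; "position": TCP position; "eef_rot": TCP orientation; "force": force on the tool from outside, world axes, zero at the start; "torque": the same for the moment, N m; "finger_gap": finger opening in m; "grasp_force": force on a finger pad.
Only numpy, scipy, OpenCV 4.12 (cv2) and the standard library are available. Lean on these libraries where they do the work, as an engineer would, in place of code of your own. Each camera call takes 0.05 s, during which the arm holds its last target. There are 200 camera calls.

### The job

Pack the kit tray for the autumn-leaf painting class: lay the orange-handled brush across both wire forks of the brush rest, either way round and roughly centred, and stand the brown paint, the orange paint and the yellow glue stick upright, each fully down in the wooden block whose well is its size. The blue paint and the black-handled brush do not belong to this kit: leave them where they are.

Things in the scene. Friction and masses are not known exactly. Their poses are not given: they have to be found in the camera images.
- paint_brown: Brown paint bottle with a white cap, round, 52 mm diameter, 135 mm tall with its cap. Origin: centre of its underside; z up. Grip round the body, fingertips 40 to 85 mm above its underside
- paint_orange: Orange paint bottle with an orange cap, round, 38 mm diameter, 75 mm tall with its cap. Origin: centre of its underside; z up. Grip with the fingertips 25 to 35 mm above its underside, so that they stay above the block when it is seated
- glue_stick: Yellow glue stick, round, 23 mm diameter, 89 mm tall. Origin: centre of its underside; z up. Grip with the fingertips 25 to 65 mm above its underside
- brush_orange: Artist's brush with an orange-brown wooden handle, 162 mm long, about 10 mm thick, lying flat. Origin: middle of its length, on its underside; x along the brush towards the bristles. Light and round: it rolls if pushed
- paint_blue: Sky-blue paint bottle with a white cap, 34 mm diameter, 100 mm tall: a look-alike that stays where it stands. Origin: centre of its underside
- brush_black: Artist's brush with a black handle, 152 mm long, about 10 mm thick: a look-alike that stays where it lies. Origin: middle of its length, on its underside; x along the brush towards the bristles
- block_large: Light-wood block 80 x 80 x 26 mm, fixed, with one large round well, 62 mm across, for the brown paint bottle; the well is 20 mm deep, chamfered 3 mm at the mouth. One of three in a row in the kit tray, in any order, axes parallel to the tray's. Origin: centre of its underside (34 mm above the desk), below the middle of the well: well floor at z = +6 mm, block top and mouth at +26 mm
- block_medium: Light-wood block 80 x 80 x 26 mm, fixed, with one medium round well, 48 mm across, for the orange paint bottle; the well is 20 mm deep, chamfered 3 mm at the mouth. One of three in a row in the kit tray, in any order, axes parallel to the tray's. Origin: centre of its underside (34 mm above the desk), below the middle of the well: well floor at z = +6 mm, block top and mouth at +26 mm
- block_small: Light-wood block 80 x 80 x 26 mm, fixed, with one small round well, 33 mm across, for the glue stick; the well is 20 mm deep, chamfered 3 mm at the mouth. One of three in a row in the kit tray, in any order, axes parallel to the tray's. Origin: centre of its underside (34 mm above the desk), below the middle of the well: well floor at z = +6 mm, block top and mouth at +26 mm
- kit_tray: Kit tray: fixed wooden stand 176 x 272 mm, top board 34 mm above the desk, rim 42. Origin: centre of underside; x away from robot, y along the row of blocks (x +42 mm, 85 apart). Brush rest on the line x -52 mm: wire V forks at y -35 and +35, 30 wide at the tips, 64 up; a brush in it, along y, has its underside 46 mm above the desk. Fingers fit between the forks; easiest before bottles stand
Not all that is in view belongs to the job. There is more than one size of the glue_stick; the one meant has the size given above.

How it is judged (in metres and radians):
At the end, for the whole second after the job is handed in: Brown bottle, orange bottle and glue stick stand in the large, medium and small well (9 mm of centre, bottom under 11 mm above block bottom, 7 degrees of upright); orange brush level in both forks, 25 mm of middle; all at rest; blue bottle and black brush within 30 mm of their starts (horizontal distance between paint_brown and block_large below 0.009 m and z of paint_brown in the frame of block_large below 0.011 m and angle between each of paint_brown, paint_orange, glue_stick's own z axis and vertical below 0.12 rad and linear speed of each of paint_brown, paint_orange, glue_stick, brush_orange below 0.02 m/s and horizontal distance between paint_orange and block_medium below 0.009 m and z of paint_orange in the frame of block_medium below 0.011 m and horizontal distance between glue_stick and block_small below 0.009 m and z of glue_stick in the frame of block_small below 0.011 m and x of brush_orange in the frame of kit_tray between -0.063 and -0.041 m and y of brush_orange in the frame of kit_tray between -0.025 and 0.025 m and z of brush_orange in the frame of kit_tray between 0.04 and 0.06 m and angle between the x axis of brush_orange and the y axis of kit_tray, either way round below 0.15 rad and angle between brush_orange's own x axis and vertical between 1.45 and 1.69 rad and distance of each of paint_blue, brush_black from where it was at the start of the episode below 0.03 m); the robot touches nothing.
It fails at once if the blue paint bottle is moved more than 30 mm or tipped (distance of paint_blue from where it was at the start of the episode above 0.03 m or angle between paint_blue's own z axis and vertical above 0.5 rad).
It fails at once if the black brush is moved more than 30 mm (distance of brush_black from where it was at the start of the episode above 0.03 m).
It also fails if it takes over 120 s, if anything falls off the work surface, if the arm or the gripper's body presses on something with over 40 N, if the wrist force passes 120 N, or if a joint passes its speed limit or range.

## Working session

There is one attempt and no reset: what is moved stays moved. The work goes in short steps, Python scripts to look and compute and a tool call to move; the robot and the scene stay as the last step left them, time stands still between calls to the robot, and variables do not carry over. Pictures are saved under pics/ and viewed, at most 16 in all, crops included, and the job is handed in when it is done.

Besides the shell and the picture viewer there is one more tool, called after "Call:" as name(argument=value, ...) on one line, values as JSON. arm_command: Moves the arm, as the interface text tells. Its arguments: {"type":"object","properties":{"deltas":{"type":"string"}},"required":["deltas"]}

```bash
mkdir -p pics; cat > h.py <<'E'
import numpy as np, cv2
from plant import arm
def save(cam,name):
    d=arm.get_image(cam); cv2.imwrite('pics/'+name,d['image'][:,:,::-1]); return d
def ray(d,u,v,z):
    K=d['camera_matrix'];P=d['pose'];r=P[:3,:3]@np.linalg.solve(K,[u,v,1.]);o=P[:3,3]
    return o+r*(z-o[2])/r[2]
def proj(d,p):
    P=d['pose'];c=P[:3,:3].T@(np.array(p)-P[:3,3]);q=d['camera_matrix']@c;return q[:2]/q[2]
E
python3 - <<'E'
from h import *
np.set_printoptions(precision=3,suppress=True)
for c in ['scene','side','wrist']:
    d=save(c,c+'0.png'); print(c,d['pose'][:3,3],d['pose'][:3,2])
for t in ['paint_brown','paint_orange','glue_stick','brush_orange','paint_blue','brush_black','block_large','block_medium','block_small','kit_tray']:
  for c in ['scene','side']:
    for r in arm.mark_of(t,c)[:4]: print(t,c,round(r['score'],2),np.array(r['position']))
print(arm.get_state()['clock'])
E
```

```text
scene [0.333 0.498 0.7  ] [ 0.26  -0.551 -0.793]
side [0.326 0.667 0.587] [ 0.265 -0.747 -0.61 ]
wrist [ 0.334 -0.533  0.385] [-0.276 -0.123 -0.953]
paint_brown scene 0.69 [0.597 0.194 0.033]
paint_brown scene 0.67 [ 0.613 -0.25   0.002]
paint_brown side 0.74 [ 0.616 -0.254 -0.001]
glue_stick scene 0.82 [ 0.684 -0.05  -0.005]
glue_stick scene 0.6 [0.688 0.015 0.001]
glue_stick scene 0.55 [0.629 0.004 0.001]
glue_stick side 0.69 [ 0.682 -0.053  0.   ]
glue_stick side 0.61 [0.626 0.005 0.005]
glue_stick side 0.56 [ 0.689  0.015 -0.002]
brush_orange scene 0.67 [ 0.612 -0.105 -0.001]
brush_orange side 0.63 [ 0.448 -0.235 -0.   ]
paint_blue scene 0.8 [ 0.687 -0.19  -0.004]
paint_blue side 0.69 [ 0.687 -0.19  -0.006]
paint_blue side 0.49 [ 0.682 -0.05  -0.   ]
brush_black scene 0.63 [ 0.45  -0.091 -0.001]
brush_black side 0.71 [ 0.45  -0.09  -0.001]
block_large scene 0.87 [0.598 0.193 0.031]
block_large side 0.7 [0.592 0.192 0.035]
block_large side 0.66 [ 0.681 -0.05  -0.002]
block_medium scene 0.58 [0.598 0.102 0.029]
block_medium side 0.55 [0.6   0.102 0.034]
block_medium side 0.18 [ 0.681 -0.052 -0.001]
block_small scene 0.73 [0.599 0.272 0.034]
block_small side 0.71 [0.591 0.273 0.034]
kit_tray scene 0.93 [0.556 0.185 0.002]
kit_tray side 0.58 [ 0.552  0.187 -0.001]
kit_tray side 0.48 [ 0.448 -0.235 -0.001]
1.15
```

View pics/scene0.png

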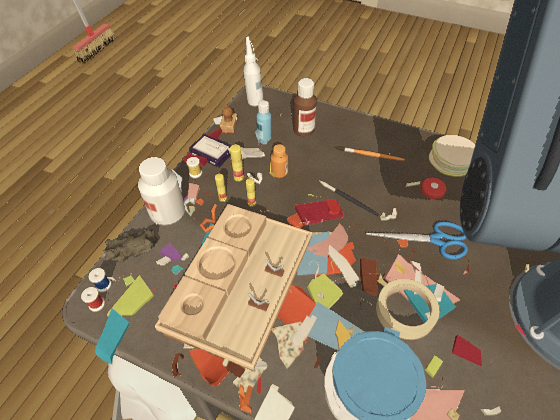

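View pics/side0.png

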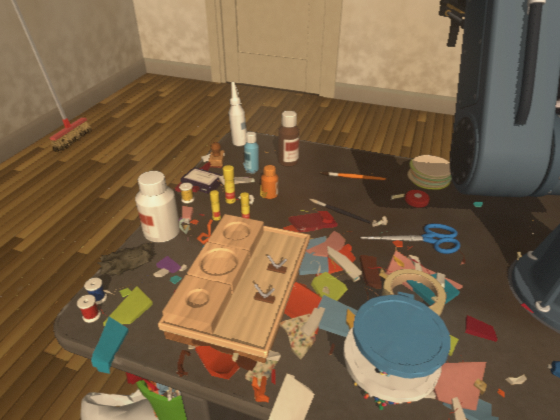

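The scene picture shows the row as medium well (238,226), large (217,263) and small (192,304), with the forks at (273,265) and (259,296). The orange brush is at (337-404,150-160), the brown bottle at (305,108), the orange one at (279,160), and the three glue sticks at (237,162), (221,187) and (251,190). The side picture agrees.

```bash
python3 - <<'E'
from h import *
from scipy.optimize import minimize
np.set_printoptions(precision=3,suppress=True)
print(arm.get_state()['eef_rot'])
D={c:arm.get_image(c) for c in ['scene','side']}
a=np.linspace(0,2*np.pi,60)
def hull(d,x,y,r,z0,h):
    pts=np.array([proj(d,[x+r*np.cos(t),y+r*np.sin(t),z]) for z in(z0,z0+h) for t in a],np.float32)
    m=np.zeros((420,560),np.uint8);cv2.fillConvexPoly(m,np.round(cv2.convexHull(pts)*16).astype(int),1,shift=4);return m>0
for t,ds in dict(glue_stick=[(.0115,.089),(.0115,.07),(.009,.07),(.014,.108),(.0095,.06)],paint_brown=[(.026,.135)],paint_orange=[(.019,.075)],paint_blue=[(.017,.1)]).items():
  for c in D:
    d=D[c]
    for o in arm.outline_of(t,c)[:4]:
      M=o['region']; 
      if M.sum()<40: continue
      v,u=np.nonzero(M); i=v.argmax(); b=ray(d,u[v==v.max()].mean(),v.max(),0)
      if t!='glue_stick':res=[(0,0)]
      best=[]
      def iou(p,r,h): H=hull(d,p[0],p[1],r,0,h);return -(H&M).sum()/(H|M).sum()
      def f3(p):return iou(p,p[2]/10,p[3]/10)
      if t=='glue_stick':
        s=minimize(f3,[b[0]+.01,b[1]-.01,.1,.75],method='Nelder-Mead',options=dict(initial_simplex=np.array([b[0],b[1],.1,.75])+np.vstack([np.zeros(4),np.diag([.02,.02,.04,.2])])))
      else:
        s=minimize(iou,b[:2],args=ds[0],method='Nelder-Mead',options=dict(initial_simplex=b[:2]+np.array([[0,0],[.03,0],[0,-.03]])))
      print(t,c,round(o['score'],2),'px',u.mean().round(),v.mean().round(),s.x,'iou',round(-s.fun,2))
for t in['brush_orange','brush_black']:
  for c in D:
    for o in arm.outline_of(t,c)[:2]:
      v,u=np.nonzero(o['region']);P=np.array([ray(D[c],p,q,.005)[:2] for p,q in zip(u,v)]).astype(np.float32)
      print(t,c,round(o['score'],2),cv2.minAreaRect(P), P.mean(0))
for t in ['block_large','block_medium','block_small','kit_tray']:
  for c in D:
    for r in arm.mark_of(t,c)[:1]: print(t,c,round(r['score'],2),np.array(r['position']))
d=D['scene']
print('white bottle',ray(d,165,222,0),'tape-tub',ray(d,380,400,0))
# tray rim corners
for n,p in dict(tl=(233,203),tr=(312,231),bl=(158,325),br=(258,363)).items(): print(n,ray(d,*p,.042))
for n,p in dict(med=(238,226),large=(217,263),small=(192,303)).items(): print(n,ray(d,*p,.06))
E
```

```text
[[ 0.91   0.414 -0.   ]
 [ 0.414 -0.91   0.   ]
 [ 0.    -0.    -1.   ]]
glue_stick scene 0.75 px 236.0 162.0 [ 0.688 -0.052  0.118  0.845] iou 0.95
glue_stick scene 0.75 px 220.0 186.0 [0.684 0.023 0.076 0.759] iou 0.89
glue_stick scene 0.68 px 250.0 191.0 [0.628 0.002 0.074 0.658] iou 0.97
glue_stick scene 0.26 px 238.0 228.0 [ 0.622  0.071  0.503 -0.042] iou 0.83
glue_stick side 0.89 px 228.0 184.0 [ 0.686 -0.047  0.096  0.866] iou 0.96
glue_stick side 0.75 px 244.0 205.0 [0.618 0.023 0.08  0.788] iou 0.64
glue_stick side 0.66 px 214.0 204.0 [0.69  0.017 0.077 0.651] iou 0.95
paint_brown scene 0.64 px 304.0 108.0 [ 0.616 -0.255] iou 0.81
paint_brown side 0.67 px 288.0 140.0 [ 0.615 -0.252] iou 0.82
paint_brown side 0.34 px 237.0 233.0 [0.571 0.159] iou 0.4
paint_orange scene 0.7 px 279.0 161.0 [ 0.608 -0.095] iou 0.73
paint_orange side 0.8 px 269.0 182.0 [ 0.611 -0.102] iou 0.75
paint_blue side 0.57 px 251.0 152.0 [ 0.691 -0.191] iou 0.76
brush_orange scene 0.59 ((0.44852909445762634, -0.2346246838569641), (0.1376173049211502, 0.01408698596060276), 10.435956001281738) [ 0.446 -0.2
[... 312 characters left out ...]
ide 0.75 ((0.4464133381843567, -0.08458248525857925), (0.015852848067879677, 0.13535133004188538), 73.29354858398438) [ 0.452 -0.088]
block_large scene 0.68 [0.597 0.192 0.03 ]
block_large side 0.85 [0.592 0.193 0.035]
block_medium scene 0.86 [0.596 0.104 0.032]
block_medium side 0.94 [0.604 0.099 0.034]
block_small scene 0.92 [0.598 0.272 0.033]
block_small side 0.6 [0.592 0.274 0.034]
kit_tray scene 0.55 [0.554 0.19  0.002]
kit_tray side 0.8 [ 0.554  0.189 -0.001]
white bottle [0.764 0.121 0.   ] tape-tub [0.269 0.272 0.   ]
tl [0.642 0.049 0.042]
tr [0.474 0.047 0.042]
bl [0.632 0.323 0.042]
br [0.457 0.311 0.042]
med [0.599 0.105 0.06 ]
large [0.595 0.191 0.06 ]
small [0.595 0.274 0.06 ]
```

```bash
python3 -c "
import cv2
a=cv2.imread('pics/scene0.png')[195:375,150:330];cv2.imwrite('pics/crop0.png',cv2.resize(a,None,fx=3.3,fy=3.3,interpolation=2))"
```

```text
(no output)
```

View pics/crop0.png

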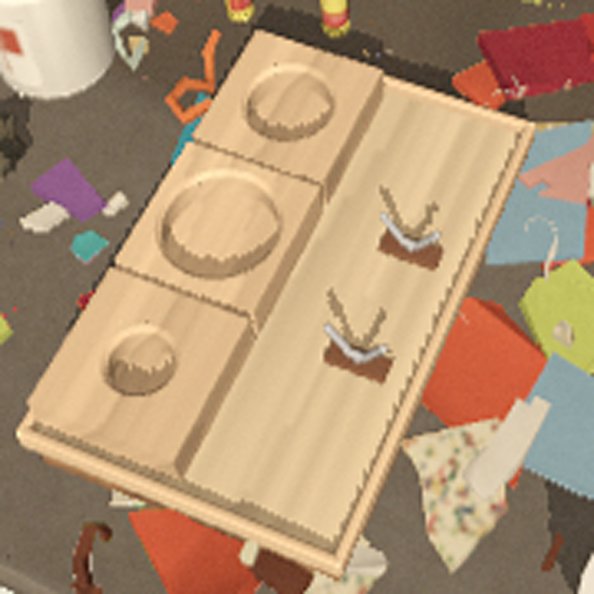

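```bash
cat >> h.py <<'E'
from scipy.spatial.transform import Rotation as R
np.set_printoptions(precision=4,suppress=True)
def go(x,y,z,yaw):
    s=arm.get_state();E=np.array(s['eef_rot']);p=np.array(s['position'])
    c,n=np.cos(np.radians(yaw)),np.sin(np.radians(yaw));T=np.array([[c,n,0],[n,-c,0],[0,0,-1]])
    print('mm',np.round(E.T@(np.array([x,y,z])-p)*1000,1),'rot',np.round(R.from_matrix(E.T@T).as_rotvec(),3),'at',p,'yaw',round(float(np.degrees(np.arctan2(E[1,0],E[0,0]))),1),'t',s['clock'])
E
python3 - <<'E'
from h import *
d=arm.get_image('scene')
for p in [(337,150),(404,160)]:print(ray(d,*p,.005))
for p in [(273.6,268.6),(257.6,301)]:print('fork',ray(d,*p,.048))
go(.448,-.235,.18,11)
E
```

```text
[ 0.5154 -0.2144  0.005 ]
[ 0.3668 -0.2459  0.005 ]
fork [0.5042 0.154  0.048 ]
fork [0.5022 0.2211 0.048 ]
mm [ 310.5 -225.6   42.6] rot [-0.     0.     0.235] at [ 0.2587 -0.5689  0.2226] yaw 24.5 t 2.3
```

The rows are not in the units I measure in: shifts go in shares of 50 cm and turns go in shares of pi rad. I convert before sending: 310 mm / 500 = 0.62, -226 mm / 500 = -0.452, 0.235 rad / 3.1416 = 0.0748.

Call:
arm_command(deltas="1 0.62 -0.452 0.086 0 0 0.0748;1 0.62 -0.452 0.086 0 0 0.0748;1 0.62 -0.452 0.086 0 0 0.0748;1 0.62 -0.452 0.086 0 0 0.0748;1 0.62 -0.452 0.086 0 0 0.0748;1 0.62 -0.452 0.086 0 0 0.0748;1 0.62 -0.452 0.086 0 0 0.0748;1 0.62 -0.452 0.086 0 0 0.0748;1 0.62 -0.452 0.086 0 0 0.0748;1 0.62 -0.452 0.086 0 0 0.0748")

```text
clock: 3.13
position: [0.4483, -0.2294, 0.179]
eef_rot: [[0.981, 0.195, -0.001], [0.195, -0.981, 0.003], [-0.0, -0.004, -1.0]]
force: [0.0, -1.1, 0.4]
finger_gap: 0.0873
grasp_force: 0.0
```

Call:
arm_command(deltas="1 0 0 0 0 0 0;1 0 0 0 0 0 0")

```text
clock: 3.3
position: [0.4478, -0.2349, 0.1797]
eef_rot: [[0.981, 0.193, 0.0], [0.193, -0.981, -0.001], [-0.0, 0.001, -1.0]]
force: [0.1, 0.2, -0.1]
finger_gap: 0.087
grasp_force: 0.0
```

```bash
python3 - <<'E'
from h import *
go(.448,-.235,.18,11)
d=save('wrist','w1.png')
for r in arm.mark_of('brush_orange','wrist')[:2]:print(r)
for o in arm.outline_of('brush_orange','wrist')[:2]:
  v,u=np.nonzero(o['region']);P=np.array([ray(d,p,q,.005)[:2] for p,q in zip(u,v)]).astype(np.float32)
  print(o['score'],cv2.minAreaRect(P), P.mean(0))
E
```

```text
mm [ 0.2  0.1 -0.3] rot [0.001 0.    0.002] at [ 0.4478 -0.2349  0.1797] yaw 11.1 t 3.3
{'position': [0.4459, -0.2389, -0.0025], 'score': 0.64}
0.68 ((0.44391536712646484, -0.23463615775108337), (0.15776416659355164, 0.010930029675364494), 9.772092819213867) [ 0.4503 -0.234 ]
```

View pics/w1.png

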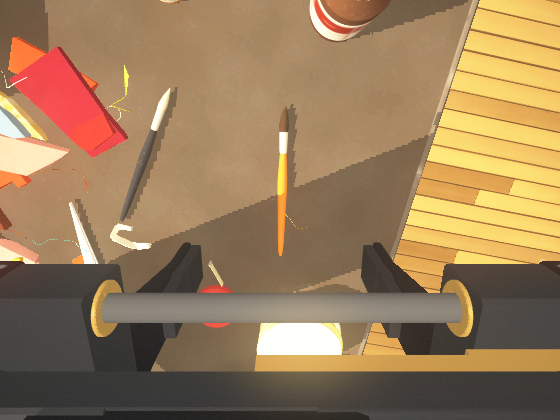

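The wrist picture shows the orange brush running from its bristles (285,106) to its tail (281,254), clear of the black brush. Its centre is about (0.444, -0.235) and its yaw 10°, so I'll grasp it.

In the tool's units: 177 mm / 500 = 0.354, 176 mm / 500 = 0.352, 0.02 rad / 3.1416 = 0.0064.

Call:
arm_command(deltas="1 -0.008 -0.002 0.08 0 0 0.0064;1 -0.008 -0.002 0.16 0 0 0.0064;1 -0.008 -0.002 0.24 0 0 0.0064;1 -0.008 -0.002 0.3 0 0 0.0064;1 -0.008 -0.002 0.33 0 0 0.0064;1 -0.008 -0.002 0.346 0 0 0.0064;1 -0.008 -0.002 0.352 0 0 0.0064;1 -0.008 -0.002 0.354 0 0 0.0064;1 -0.008 -0.002 0.354 0 0 0.0064")

```text
clock: 4.2
position: [0.4438, -0.2358, 0.0034]
eef_rot: [[0.985, 0.17, 0.002], [0.17, -0.985, -0.001], [0.001, 0.002, -1.0]]
force: [-0.7, -0.1, -0.1]
finger_gap: 0.0869
grasp_force: 0.0
```

Call:
arm_command(deltas="-1 0 0 0 0 0 0;-1 0 0 0 0 0 0;-1 0 0 0 0 0 0;-1 0 0 0 0 0 0;-1 0 0 0 0 0 0;-1 0 0 0 0 0 0;-1 0 0 0 0 0 0;-1 0 0 0 0 0 0;-1 0 0 0 0 0 0")

```text
clock: 4.95
position: [0.4433, -0.2346, 0.0025]
eef_rot: [[0.985, 0.171, -0.0], [0.171, -0.985, 0.0], [-0.0, -0.0, -1.0]]
force: [-0.3, -0.1, -0.0]
finger_gap: 0.0351
grasp_force: 0.0
```

In the tool's units: -150 mm / 500 = -0.3, -130 mm / 500 = -0.26.

Call:
arm_command(deltas="-1 0 0 -0.04 0 0 0;-1 0 0 -0.1 0 0 0;-1 0 0 -0.18 0 0 0;-1 0 0 -0.26 0 0 0;-1 0 0 -0.3 0 0 0;-1 0 0 -0.3 0 0 0")

```text
clock: 5.45
position: [0.4458, -0.2366, 0.1572]
eef_rot: [[0.985, 0.171, 0.008], [0.171, -0.985, -0.007], [0.007, 0.008, -1.0]]
force: [0.0, -1.0, 0.3]
finger_gap: 0.0014
grasp_force: 0.0
```

```bash
python3 - <<'E'
from h import *
print(arm.get_state()['finger_gap'])
go(.503,.1875,.153,92)
d=save('wrist','w2.png')
s=arm.get_state();p=np.array(s['position'])
for o in arm.outline_of('brush_orange','wrist')[:2]:
  v,u=np.nonzero(o['region']);P=np.array([ray(d,a,q,p[2]+.005)[:2] for a,q in zip(u,v)]).astype(np.float32)
  print(o['score'],cv2.minAreaRect(P), P.mean(0))
E
```

```text
0.0014000981980646296
mm [ 128.9 -408.1    1.8] rot [ 0.011  0.    -1.434] at [ 0.4458 -0.2366  0.1572] yaw 9.9 t 5.45
0.91 ((0.48605191707611084, -0.22775577008724213), (0.07713830471038818, 0.005532454699277878), 10.718846321105957) [ 0.4897 -0.2271]
```

View pics/w2.png

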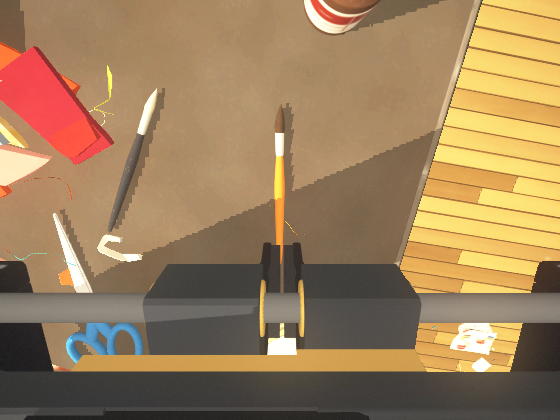

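The picture shows the fingers empty and the brush still lying in place at (280,105)-(281,255). I lifted before the slow fingers had shut, so I'll repeat it with a smaller opening and a longer close.

In the tool's units: 120 mm / 500 = 0.24, 110 mm / 500 = 0.22.

Call:
arm_command(deltas="-0.3 0 0 0 0 0 0;-0.3 0 0 0 0 0 0;-0.3 0 0 0 0 0 0;-0.3 0 0 0 0 0 0;-0.3 0 0 0.08 0 0 0;-0.3 0 0 0.16 0 0 0;-0.3 0 0 0.22 0 0 0;-0.3 0 0 0.24 0 0 0;-0.3 0 0 0.24 0 0 0")

```text
clock: 6.3
position: [0.4415, -0.2333, 0.0298]
eef_rot: [[0.985, 0.171, -0.005], [0.171, -0.985, 0.005], [-0.004, -0.005, -1.0]]
force: [-0.2, 0.7, -1.2]
finger_gap: 0.0303
grasp_force: 0.0
```

Call:
arm_command(deltas="-0.3 0 0 0.04 0 0 0;-0.3 0 0 0.052 0 0 0;-0.3 0 0 0.06 0 0 0;-0.3 0 0 0.06 0 0 0;-1 0 0 0.06 0 0 0;-1 0 0 0.06 0 0 0;-1 0 0 0.06 0 0 0;-1 0 0 0.06 0 0 0;-1 0 0 0.06 0 0 0;-1 0 0 0.06 0 0 0")

```text
clock: 7.13
position: [0.4436, -0.2349, 0.0031]
eef_rot: [[0.985, 0.171, 0.001], [0.171, -0.985, -0.001], [0.001, 0.001, -1.0]]
force: [-0.3, 0.0, 4.7]
finger_gap: 0.0094
grasp_force: 30.0
```

Call:
arm_command(deltas="-1 0 0 0 0 0 0;-1 0 0 0 0 0 0;-1 0 0 0 0 0 0")

```text
clock: 7.38
position: [0.4436, -0.2349, 0.0031]
eef_rot: [[0.985, 0.171, 0.001], [0.171, -0.985, -0.001], [0.001, 0.001, -1.0]]
force: [-0.7, 0.4, 6.5]
finger_gap: 0.0096
grasp_force: 30.0
```

In the tool's units: -150 mm / 500 = -0.3, -145 mm / 500 = -0.29.

Call:
arm_command(deltas="-1 0 0 -0.03 0 0 0;-1 0 0 -0.08 0 0 0;-1 0 0 -0.16 0 0 0;-1 0 0 -0.24 0 0 0;-1 0 0 -0.29 0 0 0;-1 0 0 -0.3 0 0 0;-1 0 0 -0.3 0 0 0;-1 0 0 -0.3 0 0 0")

```text
clock: 8.05
position: [0.4427, -0.2341, 0.1519]
eef_rot: [[0.985, 0.171, -0.001], [0.171, -0.985, 0.001], [-0.001, -0.001, -1.0]]
force: [-0.9, 0.4, -1.3]
finger_gap: 0.0095
grasp_force: 30.0
```

```bash
python3 - <<'E'
from h import *
print(arm.get_state()['finger_gap'])
go(.503,.1875,.153,92)
E
```

```text
0.009546899801448929
mm [ 131.5 -405.1   -0.8] rot [-0.001 -0.    -1.434] at [ 0.4427 -0.2341  0.1519] yaw 9.8 t 8.05
```

In the tool's units: -405 mm / 500 = -0.81, 131 mm / 500 = 0.262, -1.434 rad / 3.1416 = -0.4565.

Call:
arm_command(deltas="-1 0.262 -0.81 0 0 0 -0.4565;-1 0.262 -0.81 0 0 0 -0.4565;-1 0.262 -0.81 0 0 0 -0.4565;-1 0.262 -0.81 0 0 0 -0.4565;-1 0.262 -0.81 0 0 0 -0.4565;-1 0.262 -0.81 0 0 0 -0.4565;-1 0.262 -0.81 0 0 0 -0.4565;-1 0.262 -0.81 0 0 0 -0.4565;-1 0.262 -0.81 0 0 0 -0.4565;-1 0.262 -0.81 0 0 0 -0.4565")

```text
clock: 8.88
position: [0.5, 0.1798, 0.1498]
eef_rot: [[0.142, 0.99, -0.006], [0.99, -0.142, -0.001], [-0.002, -0.005, -1.0]]
force: [1.5, -1.5, -0.4]
finger_gap: 0.0095
grasp_force: 30.0
```

```bash
python3 - <<'E'
from h import *
go(.503,.1875,.153,92)
E
```

```text
mm [ 8.1  1.9 -3.2] rot [-0.006  0.001 -0.178] at [0.5    0.1798 0.1498] yaw 81.8 t 8.8833
```

In the tool's units: -0.12 rad / 3.1416 = -0.0382.

Call:
arm_command(deltas="-1 0 0 0 0 0 -0.0382;-1 0 0 0 0 0 -0.0382;-1 0 0 0 0 0 -0.0382;-1 0 0 0 0 0 -0.0382;-1 0 0 0 0 0 -0.0382")

```text
clock: 9.3
position: [0.5013, 0.1765, 0.1517]
eef_rot: [[0.033, 0.999, -0.002], [0.999, -0.033, -0.0], [-0.001, -0.002, -1.0]]
force: [0.0, 0.1, 0.2]
finger_gap: 0.0092
grasp_force: 30.0
```

```bash
python3 - <<'E'
from h import *
go(.503,.1875,.05,92)
d=save('scene','s3.png')
w=save('wrist','w3.png')
a=d['image'][150:400,130:400,::-1]; cv2.imwrite('pics/s3c.png',np.hstack([cv2.resize(a,(454,420)),w['image'][:,:346,::-1]]) )
cv2.imwrite('pics/s3c.png',np.hstack([cv2.resize(a,(400,370)),cv2.resize(w['image'][:,:,::-1],(400,370))]))
s=arm.get_state();print(d['camera_matrix'])
E
```

```text
mm [ 11.1   1.6 101.6] rot [-0.002  0.    -0.068] at [0.5013 0.1765 0.1517] yaw 88.1 t 9.3
[[429.7452   0.     277.5825]
 [  0.     429.7452 215.7271]
 [  0.       0.       1.    ]]
```

View pics/s3c.png

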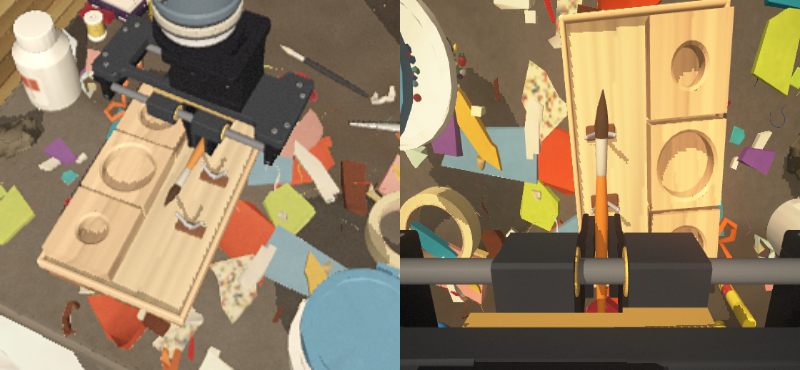

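The brush is held level, pointing along the row, above the rest. In the wrist view the far fork is behind the bristles at (280,150), and the small and large wells are at (403,74) and (399,187). I'll check these numerically.

```bash
python3 - <<'E'
from h import *
d=arm.get_image('wrist')
im=d['image']
for n,p in dict(small=(403,74),large=(399,187)).items(): print(n,ray(d,*p,.06))
for p in [(281,150),(303,236)]: print('fork',ray(d,*p,.04))
for t in ['block_large','block_small','kit_tray']:
  for r in arm.mark_of(t,'wrist')[:1]: print(t,r)
print('brush tip',ray(d,283,102,.157),'ferrule',ray(d,281,200,.157))
for n,(x,y) in dict(c=(.5,.1875)).items():
  for k in(-.035,.035):
    print(proj(d,[.503-k*.035,.1875+k,.048]),proj(d,[.503-k*.035,.1875+k,.034]))
cv2.imwrite('pics/w4.png',cv2.resize(im[100:270,180:350,::-1],(595,595),interpolation=cv2.INTER_CUBIC))
E
```

```text
small [0.5917 0.2752 0.06  ]
large [0.5951 0.1911 0.06  ]
fork [0.502  0.2207 0.04  ]
fork [0.5192 0.1429 0.04  ]
block_large {'position': [0.5557, 0.1872, 0.0013], 'score': 0.57}
kit_tray {'position': [0.5553, 0.1874, 0.0003], 'score': 0.72}
brush tip [0.5045 0.2596 0.157 ] ferrule [0.502  0.2128 0.157 ]
[286.193  229.9102] [285.9954 224.1196]
[280.6313 149.2343] [280.6837 146.8493]
```

View pics/w4.png

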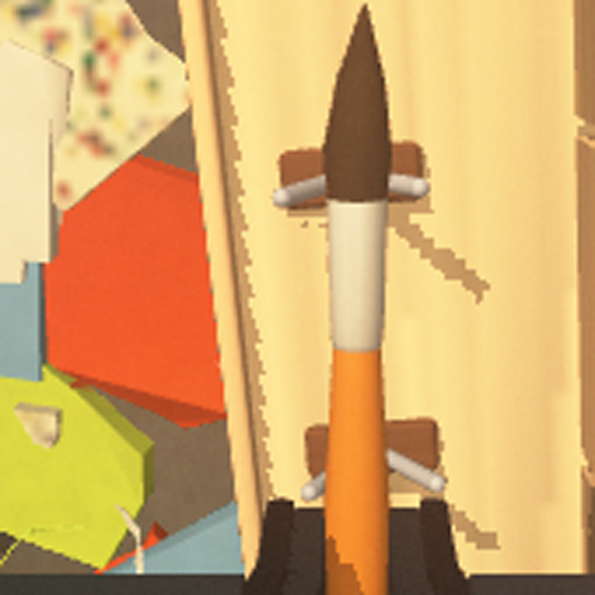

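The crop shows the fork tips: far fork at image (260,156)/(300,153), near fork at (269,241)/(306,238).

```bash
python3 - <<'E'
from h import *
d=arm.get_image('wrist')
f=ray(d,280,154.9,.064);n=ray(d,287.1,239.4,.064)
print(f,n,(f+n)/2,np.degrees(np.arctan2(f[1]-n[1],f[0]-n[0])))
c=(f+n)/2
go(c[0],c[1]-.002,.048,91.5)
E
```

```text
[0.5015 0.2212 0.064 ] [0.5051 0.1511 0.064 ] [0.5033 0.1861 0.064 ] 92.91289949554911
mm [  6.7   1.1 104.7] rot [ 0.    -0.    -0.056] at [0.502  0.1774 0.1527] yaw 88.3 t 9.65
```

In the tool's units: 103 mm / 500 = 0.206, 102 mm / 500 = 0.204, -0.065 rad / 3.1416 = -0.0207.

Call:
arm_command(deltas="-1 0.016 0.002 0 0 0 -0.0207;-1 0.016 0.002 0.06 0 0 -0.0207;-1 0.016 0.002 0.12 0 0 -0.0207;-1 0.016 0.002 0.16 0 0 -0.0207;-1 0.016 0.002 0.18 0 0 -0.0207;-1 0.016 0.002 0.192 0 0 -0.0207;-1 0.016 0.002 0.2 0 0 -0.0207;-1 0.016 0.002 0.204 0 0 -0.0207;-1 0.016 0.002 0.206 0 0 -0.0207;-1 0.016 0.002 0.206 0 0 -0.0207")

```text
clock: 10.48
position: [0.5036, 0.1859, 0.0503]
eef_rot: [[-0.036, 0.999, 0.001], [0.999, 0.036, 0.0], [0.0, 0.002, -1.0]]
force: [0.8, -0.7, 0.4]
finger_gap: 0.0093
grasp_force: 30.0
```

Call:
arm_command(deltas="-0.9 0 0 0 0 0 0;-0.75 0 0 0 0 0 0;-0.6 0 0 0 0 0 0;-0.5 0 0 0 0 0 0;-0.3 0 0 0 0 0 0;-0.3 0 0 0 0 0 0;-0.3 0 0 0 0 0 0;-0.3 0 0 0 0 0 0;-0.3 0 0 0 0 0 0")

```text
clock: 11.23
position: [0.503, 0.1859, 0.0495]
eef_rot: [[-0.036, 0.999, -0.0], [0.999, 0.036, -0.0], [-0.0, -0.0, -1.0]]
force: [0.0, 0.4, 0.2]
finger_gap: 0.0301
grasp_force: 0.0
```

In the tool's units: -130 mm / 500 = -0.26, -120 mm / 500 = -0.24.

Call:
arm_command(deltas="-0.3 0 0 -0.01 0 0 0;-0.3 0 0 -0.04 0 0 0;-0.3 0 0 -0.1 0 0 0;-0.3 0 0 -0.18 0 0 0;-0.3 0 0 -0.24 0 0 0;-0.3 0 0 -0.26 0 0 0;1 0 0 -0.26 0 0 0;1 0 0 -0.26 0 0 0;1 0 0 -0.26 0 0 0")

```text
clock: 11.98
position: [0.5017, 0.1856, 0.1781]
eef_rot: [[-0.036, 0.999, -0.003], [0.999, 0.036, -0.0], [-0.0, -0.003, -1.0]]
force: [-0.3, -0.2, 0.0]
finger_gap: 0.0432
grasp_force: 0.0
```

```bash
python3 - <<'E'
from h import *
d=save('wrist','w5.png')
for r in arm.mark_of('brush_orange','wrist')[:1]+arm.mark_of('brush_orange','scene')[:1]:print(r)
go(.610,-.1,.2,90)
go(.610,-.1,.2,0)
print(arm.get_state()['qpos'])
E
```

```text
{'position': [0.5078, 0.1849, 0.0429], 'score': 0.87}
{'position': [0.5049, 0.178, 0.148], 'score': 0.54}
mm [-289.3   97.7  -22.5] rot [-0.004  0.001  0.036] at [0.5019 0.1856 0.1778] yaw 92.1 t 12.1333
mm [-289.3   97.7  -22.5] rot [-0.003  0.003  1.607] at [0.5019 0.1856 0.1778] yaw 92.1 t 12.1333
[ 8.3252 26.8873 97.5071 -0.0005 55.8305  6.2701]
```

View pics/w5.png

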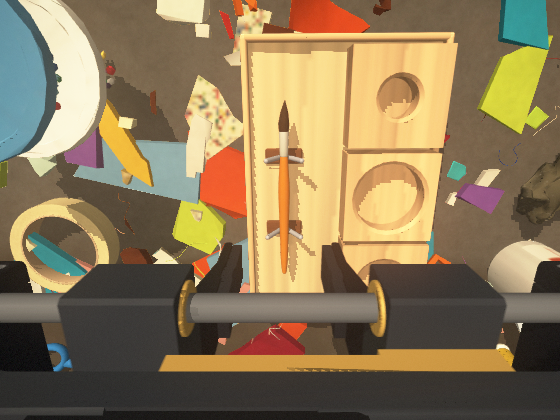

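The picture shows the brush across both forks, (284,102) to (285,272), roughly centred, with the small well at (399,96) and the large at (389,196). Next is the orange bottle.

In the tool's units: -289 mm / 500 = -0.578, 98 mm / 500 = 0.196, 1.607 rad / 3.1416 = 0.5115.

Call:
arm_command(deltas="1 -0.578 0.196 -0.044 0 0 0.5115;1 -0.578 0.196 -0.044 0 0 0.5115;1 -0.578 0.196 -0.044 0 0 0.5115;1 -0.578 0.196 -0.044 0 0 0.5115;1 -0.578 0.196 -0.044 0 0 0.5115;1 -0.578 0.196 -0.044 0 0 0.5115;1 -0.578 0.196 -0.044 0 0 0.5115;1 -0.578 0.196 -0.044 0 0 0.5115;1 -0.578 0.196 -0.044 0 0 0.5115;1 -0.578 0.196 -0.044 0 0 0.5115")

```text
clock: 12.97
position: [0.6112, -0.1013, 0.1997]
eef_rot: [[0.94, 0.341, -0.002], [0.341, -0.94, 0.001], [-0.002, -0.002, -1.0]]
force: [0.1, 0.8, -0.1]
finger_gap: 0.0874
grasp_force: 0.0
```

```bash
python3 - <<'E'
from h import *
go(.610,-.1,.2,0)
E
```

```text
mm [-0.7 -1.7 -0.3] rot [-0.001  0.002  0.348] at [ 0.6112 -0.1013  0.1997] yaw 19.9 t 12.9667
```

In the tool's units: 0.348 rad / 3.1416 = 0.1108.

Call:
arm_command(deltas="1 0 0 0 0 0 0.1108;1 0 0 0 0 0 0.1108;1 0 0 0 0 0 0.1108;1 0 0 0 0 0 0.1108;1 0 0 0 0 0 0.1108")

```text
clock: 13.38
position: [0.6109, -0.0993, 0.2003]
eef_rot: [[1.0, 0.011, -0.002], [0.011, -1.0, 0.001], [-0.002, -0.001, -1.0]]
force: [-0.1, -0.6, 0.2]
finger_gap: 0.0866
grasp_force: 0.0
```

```bash
python3 - <<'E'
from h import *
d=save('wrist','w6.png')
go(.610,-.1,.2,0)
for t in['paint_orange','glue_stick','paint_brown','paint_blue']:
  for r in arm.mark_of(t,'wrist')[:3]:print(t,r)
E
```

```text
mm [-1.   0.7  0.5] rot [-0.001  0.002  0.011] at [ 0.611  -0.0993  0.2005] yaw 0.6 t 13.4333
paint_orange {'position': [0.6072, -0.1024, 0.0021], 'score': 0.65}
glue_stick {'position': [0.6238, 0.0029, 0.0027], 'score': 0.86}
glue_stick {'position': [0.6825, -0.0481, 0.0014], 'score': 0.71}
paint_brown {'position': [0.6124, -0.2501, -0.0006], 'score': 0.56}
paint_blue {'position': [0.6856, -0.1882, -0.004], 'score': 0.73}
```

View pics/w6.png

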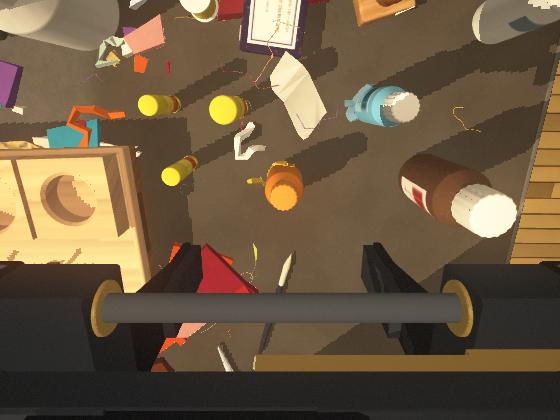

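The wrist view shows the orange cap at (284,194), the large glue stick's top at (226,110), the small ones at (152,104) and (171,176), the brown cap at (486,210) and the medium well at (68,198).

```bash
python3 - <<'E'
from h import *
d=arm.get_image('wrist')
o=ray(d,284,194,.075);print('orange',o,'glue',ray(d,226,110,.089),'brown',ray(d,486,210,.135),'med',ray(d,68,198,.06))
go(o[0],o[1],.032,0)
E
```

```text
orange [ 0.6124 -0.1009  0.075 ] glue [ 0.6858 -0.0535  0.089 ] brown [ 0.6185 -0.2482  0.135 ] med [0.6023 0.1061 0.06  ]
mm [  1.    1.6 169.4] rot [-0.    0.    0.01] at [ 0.6114 -0.0993  0.2014] yaw 0.5 t 13.6833
```

In the tool's units: 170 mm / 500 = 0.34, 165 mm / 500 = 0.33.

Call:
arm_command(deltas="1 0 0.004 0.08 0 0 0;1 0 0.004 0.16 0 0 0;1 0 0.004 0.24 0 0 0;1 0 0.004 0.3 0 0 0;1 0 0.004 0.33 0 0 0;1 0 0.004 0.34 0 0 0;1 0 0.004 0.34 0 0 0;-1 0 0.004 0.34 0 0 0;-1 0 0.004 0.34 0 0 0;-1 0 0.004 0.34 0 0 0")

```text
clock: 14.52
position: [0.6128, -0.1019, 0.0334]
eef_rot: [[1.0, 0.009, 0.003], [0.009, -1.0, -0.001], [0.003, 0.001, -1.0]]
force: [0.4, -0.1, -0.1]
finger_gap: 0.0741
grasp_force: 0.0
```

Call:
arm_command(deltas="-1 0 0 0 0 0 0;-1 0 0 0 0 0 0;-1 0 0 0 0 0 0;-1 0 0 0 0 0 0;-1 0 0 0 0 0 0;-1 0 0 0 0 0 0;-1 0 0 0 0 0 0;-1 0 0 0 0 0 0")

```text
clock: 15.18
position: [0.6114, -0.1014, 0.0316]
eef_rot: [[1.0, 0.009, -0.0], [0.009, -1.0, -0.0], [-0.0, 0.0, -1.0]]
force: [-0.3, 0.3, 1.4]
finger_gap: 0.0364
grasp_force: 30.0
```

In the tool's units: -120 mm / 500 = -0.24, -100 mm / 500 = -0.2.

Call:
arm_command(deltas="-1 0 0 -0.02 0 0 0;-1 0 0 -0.06 0 0 0;-1 0 0 -0.13 0 0 0;-1 0 0 -0.2 0 0 0;-1 0 0 -0.24 0 0 0;-1 0 0 -0.24 0 0 0;-1 0 0 -0.24 0 0 0")

```text
clock: 15.77
position: [0.6121, -0.1016, 0.1533]
eef_rot: [[1.0, 0.009, 0.003], [0.009, -1.0, -0.001], [0.003, 0.001, -1.0]]
force: [0.4, -0.0, -1.6]
finger_gap: 0.0367
grasp_force: 30.0
```

```bash
python3 - <<'E'
from h import *
print(arm.get_state()['finger_gap'])
go(.600,.105,.135,2)
E
```

```text
0.03674358378462622
mm [ -10.3 -206.7   18. ] rot [ 0.001 -0.003 -0.026] at [ 0.6121 -0.1016  0.1533] yaw 0.5 t 15.7667
```

In the tool's units: -206 mm / 500 = -0.412, -190 mm / 500 = -0.38, -0.026 rad / 3.1416 = -0.0083.

Call:
arm_command(deltas="-1 -0.02 -0.08 0 0 0 -0.0083;-1 -0.02 -0.16 0 0 0 -0.0083;-1 -0.02 -0.24 0 0 0 -0.0083;-1 -0.02 -0.32 0 0 0 -0.0083;-1 -0.02 -0.38 0 0 0 -0.0083;-1 -0.02 -0.412 0 0 0 -0.0083;-1 -0.02 -0.412 0.02 0 0 -0.0083;-1 -0.02 -0.412 0.036 0 0 -0.0083;-1 -0.02 -0.412 0.036 0 0 -0.0083;-1 -0.02 -0.412 0.036 0 0 -0.0083")

```text
clock: 16.6
position: [0.5984, 0.1032, 0.1316]
eef_rot: [[0.999, 0.033, -0.004], [0.033, -0.999, -0.0], [-0.004, 0.0, -1.0]]
force: [0.4, 0.9, -0.2]
finger_gap: 0.0369
grasp_force: 30.0
```

```bash
python3 - <<'E'
from h import *
go(.600,.105,.072,2)
d=save('wrist','w7.png')
s=save('scene','s7.png')
for r in arm.mark_of('paint_orange','scene')[:2]:print(r)
cv2.imwrite('pics/c7.png',np.hstack([cv2.resize(d['image'][:,100:460,::-1],(400,467)),cv2.resize(s['image'][170:380,140:320,::-1],(400,467))]))
E
```

```text
mm [ 2.  -1.8 59.6] rot [ 0.     0.004 -0.002] at [0.5984 0.1032 0.1316] yaw 1.9 t 16.6
{'position': [0.5964, 0.0993, 0.1034], 'score': 0.61}
```

View pics/c7.png

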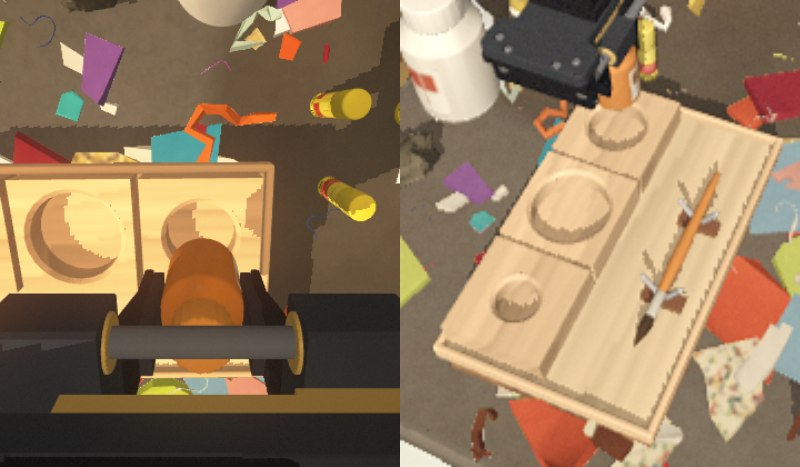

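The wrist half shows the bottle held just above the medium well, with the well's mouth at about columns 163-238 of the crop (image 247-314) and its far edge at row 180. I'll check the offset numerically.

```bash
python3 - <<'E'
from h import *
d=arm.get_image('wrist')
print('far edge',ray(d,280,180,.06),'left',ray(d,247,207,.06),'right',ray(d,314,207,.06))
go(.600,.105,.0715,2)
s=arm.get_image('scene')
# medium well mouth in scene crop: centre (617,128)->
print('scene well',ray(s,140+217*.45,170+128*.45,.06))
E
```

```text
far edge [0.6265 0.1059 0.06  ] left [0.6049 0.13   0.06  ] right [0.6065 0.0797 0.06  ]
mm [ 0.1 -1.6 62.2] rot [ 0.    -0.    -0.002] at [0.6    0.1034 0.1337] yaw 1.9 t 16.8
scene well [0.5979 0.109  0.06  ]
```

In the tool's units: 61 mm / 500 = 0.122, -1.5 mm / 500 = -0.003.

Call:
arm_command(deltas="-1 0 -0.003 0.04 0 0 0;-1 0 -0.003 0.07 0 0 0;-1 0 -0.003 0.086 0 0 0;-1 0 -0.003 0.096 0 0 0;-1 0 -0.003 0.104 0 0 0;-1 0 -0.003 0.112 0 0 0;-1 0 -0.003 0.12 0 0 0;-1 0 -0.003 0.122 0 0 0;-1 0 -0.003 0.122 0 0 0")

```text
clock: 17.6
position: [0.5996, 0.106, 0.0725]
eef_rot: [[0.999, 0.035, -0.0], [0.035, -0.999, 0.0], [-0.0, -0.0, -1.0]]
force: [0.0, 0.8, -1.4]
finger_gap: 0.0363
grasp_force: 30.0
```

In the tool's units: 0.5 mm / 500 = 0.001.

Call:
arm_command(deltas="-0.1 0 0 0.001 0 0 0;0 0 0 0.001 0 0 0;0.2 0 0 0.001 0 0 0;0.5 0 0 0.001 0 0 0;0.8 0 0 0.001 0 0 0;0.8 0 0 0.001 0 0 0;0.8 0 0 0.001 0 0 0;0.8 0 0 0.001 0 0 0;0.8 0 0 0.001 0 0 0;0.8 0 0 0.001 0 0 0")

```text
clock: 18.43
position: [0.5995, 0.106, 0.0721]
eef_rot: [[0.999, 0.035, -0.0], [0.035, -0.999, -0.0], [-0.0, 0.0, -1.0]]
force: [0.4, 0.6, -0.8]
finger_gap: 0.0777
grasp_force: 0.0
```

In the tool's units: -130 mm / 500 = -0.26, -120 mm / 500 = -0.24.

Call:
arm_command(deltas="0.8 0 0 -0.02 0 0 0;0.8 0 0 -0.08 0 0 0;1 0 0 -0.16 0 0 0;1 0 0 -0.24 0 0 0;1 0 0 -0.26 0 0 0;1 0 0 -0.26 0 0 0")

```text
clock: 18.93
position: [0.6025, 0.1061, 0.2073]
eef_rot: [[0.999, 0.035, 0.01], [0.035, -0.999, -0.0], [0.01, 0.0, -1.0]]
force: [-0.7, -0.3, -0.4]
finger_gap: 0.0865
grasp_force: 0.0
```

```bash
python3 - <<'E'
from h import *
go(.684,-.051,.2,0)
print(arm.get_state()['finger_gap'])
for c in['scene','side','wrist']:
  for r in arm.mark_of('paint_orange',c)[:2]:print(c,r)
E
```

```text
mm [ 75.8 159.9   8.1] rot [ 0.    -0.01   0.035] at [0.6025 0.1061 0.2073] yaw 2.0 t 18.9333
0.08650372515223241
scene {'position': [0.5977, 0.101, 0.1011], 'score': 0.78}
side {'position': [0.6079, -0.1074, 0.0014], 'score': 0.79}
wrist {'position': [0.5986, 0.1006, 0.1024], 'score': 0.56}
```

In the tool's units: 160 mm / 500 = 0.32, 120 mm / 500 = 0.24, 0.035 rad / 3.1416 = 0.0111.

Call:
arm_command(deltas="0 0.152 0.08 0.01 0 0 0.0111;0 0.152 0.16 0.01 0 0 0.0111;0 0.152 0.24 0.01 0 0 0.0111;0 0.152 0.32 0.01 0 0 0.0111;0 0.152 0.32 0.01 0 0 0.0111;0 0.152 0.32 0.01 0 0 0.0111;0 0.152 0.32 0.01 0 0 0.0111")

```text
clock: 19.67
position: [0.6797, -0.0526, 0.1939]
eef_rot: [[1.0, -0.003, -0.005], [-0.003, -1.0, 0.002], [-0.005, -0.002, -1.0]]
force: [0.0, 1.1, -0.6]
finger_gap: 0.0487
grasp_force: 0.0
```

```bash
python3 - <<'E'
from h import *
d=save('wrist','w8.png');s=save('scene','s8.png');arm.get_image('side')
for c in['scene','side']:
  for r in arm.mark_of('paint_orange',c)[:1]:print(c,r)
for r in arm.mark_of('glue_stick','wrist')[:3]+arm.mark_of('glue_stick','scene')[:3]:print(r)
cv2.imwrite('pics/c8.png',np.hstack([cv2.resize(d['image'][:,100:460,::-1],(400,467)),cv2.resize(s['image'][150:360,140:320,::-1],(400,467))]))
go(.684,-.051,.055,0)
E
```

```text
scene {'position': [0.5966, 0.1004, 0.0396], 'score': 0.66}
side {'position': [0.5964, 0.1035, 0.0388], 'score': 0.74}
{'position': [0.6884, 0.0157, 0.0004], 'score': 0.71}
{'position': [0.6831, -0.0488, 0.0012], 'score': 0.66}
{'position': [0.6252, 0.0036, 0.0052], 'score': 0.57}
{'position': [0.63, 0.0016, 0.0017], 'score': 0.63}
{'position': [0.6813, -0.0537, -0.0033], 'score': 0.55}
{'position': [0.6906, 0.0172, -0.0015], 'score': 0.46}
mm [  3.2   1.3 142. ] rot [-0.     0.     0.002] at [ 0.6809 -0.0497  0.197 ] yaw 0.1 t 20.0167
```

View pics/c8.png

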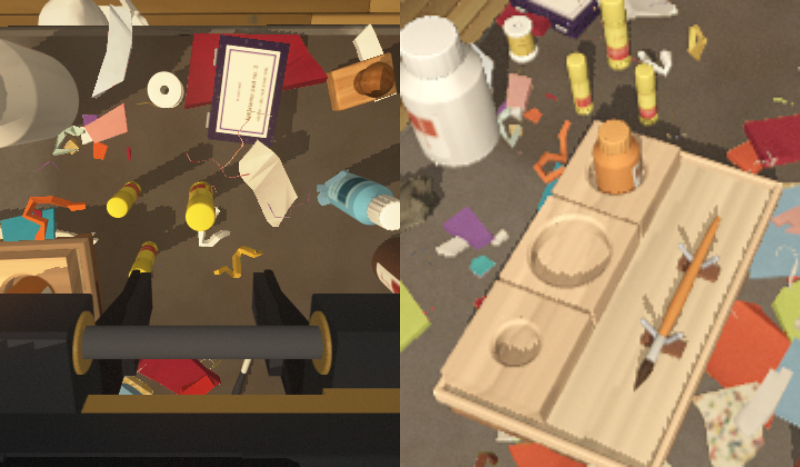

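The right half shows the orange bottle seated upright in the medium well. The left half shows the large glue stick's top at crop (200,218), image (280,196), between the fingers.

```bash
python3 - <<'E'
from h import *
d=arm.get_image('wrist')
print(ray(d,280,196,.089)); go(.684,-.051,.055,0)
E
```

```text
[ 0.6853 -0.0477  0.089 ]
mm [  3.    1.1 142.2] rot [-0.     0.     0.002] at [ 0.681  -0.05    0.1972] yaw 0.1 t 20.0667
```

In the tool's units: 142 mm / 500 = 0.284, 140 mm / 500 = 0.28.

Call:
arm_command(deltas="0 0.007 0 0.08 0 0 0;0 0.007 0 0.16 0 0 0;0 0.007 0 0.22 0 0 0;0 0.007 0 0.26 0 0 0;0 0.007 0 0.28 0 0 0;0 0.007 0 0.284 0 0 0;0 0.007 0 0.284 0 0 0;-1 0.007 0 0.284 0 0 0;-1 0.007 0 0.284 0 0 0;-1 0.007 0 0.284 0 0 0")

```text
clock: 20.9
position: [0.6858, -0.0515, 0.057]
eef_rot: [[1.0, -0.0, 0.003], [-0.0, -1.0, -0.001], [0.003, 0.001, -1.0]]
force: [-0.2, 0.4, 0.0]
finger_gap: 0.0306
grasp_force: 0.0
```

Call:
arm_command(deltas="-1 0 0 0 0 0 0;-1 0 0 0 0 0 0;-1 0 0 0 0 0 0;-1 0 0 0 0 0 0;-1 0 0 0 0 0 0;-1 0 0 0 0 0 0")

```text
clock: 21.4
position: [0.6854, -0.0515, 0.0564]
eef_rot: [[1.0, -0.0, 0.002], [-0.0, -1.0, -0.0], [0.002, 0.0, -1.0]]
force: [-0.8, -0.2, 5.4]
finger_gap: 0.0218
grasp_force: 30.0
```

Call:
arm_command(deltas="-1 0 0 -0.02 0 0 0;-1 0 0 -0.06 0 0 0;-1 0 0 -0.13 0 0 0;-1 0 0 -0.2 0 0 0;-1 0 0 -0.26 0 0 0;-1 0 0 -0.28 0 0 0;-1 0 0 -0.28 0 0 0;-1 0 0 -0.28 0 0 0")

```text
clock: 22.07
position: [0.6841, -0.0512, 0.1949]
eef_rot: [[1.0, -0.0, -0.0], [-0.0, -1.0, 0.0], [-0.0, -0.0, -1.0]]
force: [-0.3, 0.3, -1.0]
finger_gap: 0.0225
grasp_force: 30.0
```

```bash
python3 - <<'E'
from h import *
go(.593,.274,.195,2)
E
```

```text
mm [ -91.1 -325.2   -0.1] rot [-0.     0.    -0.035] at [ 0.6841 -0.0512  0.1949] yaw -0.0 t 22.0667
```

In the tool's units: -325 mm / 500 = -0.65, -315 mm / 500 = -0.63, -0.035 rad / 3.1416 = -0.0111.

Call:
arm_command(deltas="-1 -0.182 -0.08 0 0 0 -0.0111;-1 -0.182 -0.16 0 0 0 -0.0111;-1 -0.182 -0.24 0 0 0 -0.0111;-1 -0.182 -0.32 0 0 0 -0.0111;-1 -0.182 -0.4 0 0 0 -0.0111;-1 -0.182 -0.48 0 0 0 -0.0111;-1 -0.182 -0.56 0 0 0 -0.0111;-1 -0.182 -0.63 0 0 0 -0.0111;-1 -0.182 -0.65 0 0 0 -0.0111;-1 -0.182 -0.65 0 0 0 -0.0111")

```text
clock: 22.9
position: [0.591, 0.2795, 0.1918]
eef_rot: [[0.999, 0.041, -0.005], [0.041, -0.999, 0.002], [-0.005, -0.002, -1.0]]
force: [-0.8, -0.7, -0.6]
finger_gap: 0.022
grasp_force: 30.0
```

In the tool's units: 30 mm / 500 = 0.06, 15 mm / 500 = 0.03.

Call:
arm_command(deltas="-1 0 0 0.03 0 0 0;-1 0 0 0.06 0 0 0;-1 0 0 0.06 0 0 0;-1 0 0 0.06 0 0 0")

```text
clock: 23.23
position: [0.5916, 0.2726, 0.1621]
eef_rot: [[0.999, 0.034, -0.007], [0.034, -0.999, -0.002], [-0.007, 0.002, -1.0]]
force: [0.7, 0.6, 0.2]
finger_gap: 0.0223
grasp_force: 30.0
```

```bash
python3 - <<'E'
from h import *
d=save('wrist','w9.png');s=arm.get_image('scene')
go(.593,.274,.096,2)
cv2.imwrite('pics/c9.png',np.hstack([cv2.resize(d['image'][:,100:460,::-1],(400,467)),cv2.resize(s['image'][190:340,130:259,::-1],(400,467))]))
E
```

```text
mm [-0.4 -1.  68.5] rot [ 0.     0.001 -0.001] at [0.5935 0.2731 0.1645] yaw 2.0 t 23.3333
```

View pics/c9.png

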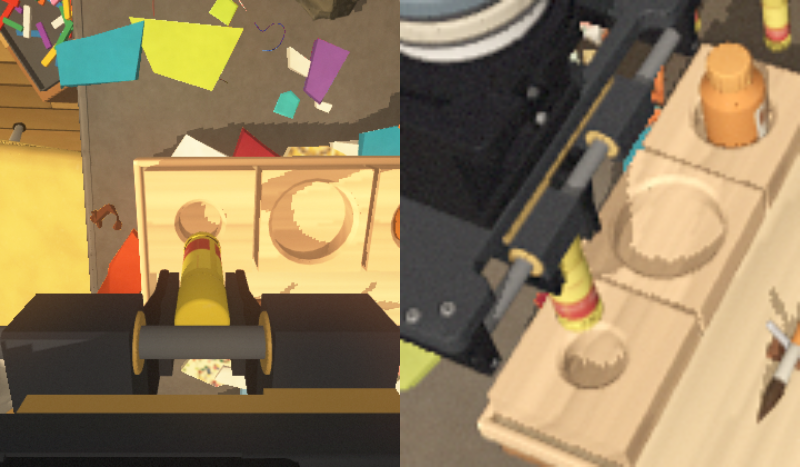

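The wrist half shows the stick held upright over the small well, whose mouth spans crop columns 175-222 with its far edge at row 197.

```bash
python3 - <<'E'
from h import *
d=arm.get_image('wrist')
f=ray(d,278.5,177.5,.06);l=ray(d,257.5,197,.06);r=ray(d,300,197,.06)
print('far',f,l,r,'well~',f[0]-.0185,(l[1]+r[1])/2, 'stick far bottom edge',ray(d,282,212,.1085))
go(f[0]-.0185,(l[1]+r[1])/2,.096,2)
s=arm.get_image('scene');print('scene',ray(s,130+193*.3225,190+357*.3212,.06))
E
```

```text
far [0.6147 0.2769 0.06  ] [0.5974 0.2941 0.06  ] [0.5985 0.2583 0.06  ] well~ 0.596245453154325 0.27622094636904315 stick far bottom edge [0.6014 0.2737 0.1085]
mm [ 2.4 -2.9 69.1] rot [ 0.    -0.    -0.001] at [0.594  0.2732 0.1651] yaw 1.9 t 23.3833
scene [0.5927 0.2759 0.06  ]
```

In the tool's units: 68 mm / 500 = 0.136, 1.5 mm / 500 = 0.003.

Call:
arm_command(deltas="-1 0.003 -0.004 0.04 0 0 0;-1 0.003 -0.004 0.07 0 0 0;-1 0.003 -0.004 0.086 0 0 0;-1 0.003 -0.004 0.096 0 0 0;-1 0.003 -0.004 0.106 0 0 0;-1 0.003 -0.004 0.116 0 0 0;-1 0.003 -0.004 0.126 0 0 0;-1 0.003 -0.004 0.134 0 0 0;-1 0.003 -0.004 0.136 0 0 0;-1 0.003 -0.004 0.136 0 0 0")

```text
clock: 24.27
position: [0.5949, 0.2757, 0.0968]
eef_rot: [[0.999, 0.035, -0.0], [0.035, -0.999, -0.0], [-0.0, 0.0, -1.0]]
force: [0.3, -0.1, -0.2]
finger_gap: 0.0223
grasp_force: 30.0
```

Down with no force. Release, then on to the brown bottle.

In the tool's units: 0.5 mm / 500 = 0.001.

Call:
arm_command(deltas="-0.4 0 0 0.001 0 0 0;-0.3 0 0 0.001 0 0 0;-0.1 0 0 0.001 0 0 0;0 0 0 0.001 0 0 0;0 0 0 0.001 0 0 0;0 0 0 0.001 0 0 0;0 0 0 0.001 0 0 0;0 0 0 0.001 0 0 0")

```text
clock: 24.93
position: [0.5951, 0.2758, 0.0966]
eef_rot: [[0.999, 0.035, 0.0], [0.035, -0.999, -0.0], [0.0, 0.0, -1.0]]
force: [-0.6, -0.4, 1.0]
finger_gap: 0.0433
grasp_force: 0.0
```

In the tool's units: -150 mm / 500 = -0.3, -120 mm / 500 = -0.24.

Call:
arm_command(deltas="0 0 0 -0.02 0 0 0;0 0 0 -0.08 0 0 0;1 0 0 -0.16 0 0 0;1 0 0 -0.24 0 0 0;1 0 0 -0.3 0 0 0;1 0 0 -0.3 0 0 0")

```text
clock: 25.43
position: [0.5996, 0.2772, 0.2559]
eef_rot: [[0.999, 0.035, 0.016], [0.035, -0.999, 0.004], [0.016, -0.004, -1.0]]
force: [0.9, 1.3, 1.0]
finger_gap: 0.0629
grasp_force: 0.0
```

```bash
python3 - <<'E'
from h import *
arm.get_image('scene');arm.get_image('side')
for c in['scene','side']:
  for r in arm.mark_of('glue_stick',c)[:4]:print(c,r)
go(.616,-.251,.245,-40)
E
```

```text
scene {'position': [0.5934, 0.273, 0.0363], 'score': 0.94}
scene {'position': [0.6298, 0.0036, 0.0044], 'score': 0.78}
scene {'position': [0.6864, 0.0171, -0.0039], 'score': 0.53}
side {'position': [0.5913, 0.2759, 0.0387], 'score': 0.9}
side {'position': [0.6877, 0.0133, -0.0004], 'score': 0.72}
side {'position': [0.624, 0.001, 0.001], 'score': 0.59}
mm [  3.6 526.9   1. ] rot [0.001 0.002 0.733] at [0.594  0.2755 0.2457] yaw 2.0 t 25.6333
```

In the tool's units: 400 mm / 500 = 0.8, 360 mm / 500 = 0.72, 0.035 rad / 3.1416 = 0.0111.

Call:
arm_command(deltas="1 0.008 0.08 0 0 0 0.0111;1 0.008 0.16 0 0 0 0.0111;1 0.008 0.24 0 0 0 0.0111;1 0.008 0.32 0 0 0 0.0111;1 0.008 0.4 0 0 0 0.0111;1 0.008 0.48 0 0 0 0.0111;1 0.008 0.56 0 0 0 0.0111;1 0.008 0.64 0 0 0 0.0111;1 0.008 0.72 0 0 0 0.0111;1 0.008 0.8 0 0 0 0.0111")

```text
clock: 26.47
position: [0.6115, -0.1253, 0.2442]
eef_rot: [[1.0, -0.0, -0.004], [-0.0, -1.0, 0.002], [-0.004, -0.002, -1.0]]
force: [0.4, -0.4, -0.2]
finger_gap: 0.0871
grasp_force: 0.0
```

```bash
python3 - <<'E'
from h import *
go(.616,-.251,.245,0)
E
```

```text
mm [  4.6 125.7  -1. ] rot [-0.002  0.004 -0.   ] at [ 0.6115 -0.1253  0.2442] yaw -0.0 t 26.4667
```

In the tool's units: 125 mm / 500 = 0.25, 115 mm / 500 = 0.23.

Call:
arm_command(deltas="1 0.008 0.08 0 0 0 0;1 0.008 0.16 0 0 0 0;1 0.008 0.23 0 0 0 0;1 0.008 0.25 0 0 0 0;1 0.008 0.25 0 0 0 0;1 0.008 0.25 0 0 0 0;1 0.008 0.25 0 0 0 0")

```text
clock: 27.05
position: [0.6163, -0.2466, 0.2453]
eef_rot: [[1.0, 0.001, -0.002], [0.001, -1.0, 0.003], [-0.002, -0.003, -1.0]]
force: [-0.7, 0.2, 0.3]
finger_gap: 0.087
grasp_force: 0.0
```

```bash
python3 - <<'E'
from h import *
d=save('wrist','w10.png')
for r in arm.mark_of('paint_brown','wrist')[:2]:print(r)
go(.616,-.251,.08,0)
E
```

```text
{'position': [0.6135, -0.2515, 0.0026], 'score': 0.7}
mm [ -0.7   4.8 166.1] rot [-0.001  0.001  0.002] at [ 0.6169 -0.2464  0.2462] yaw 0.1 t 27.15
```

View pics/w10.png

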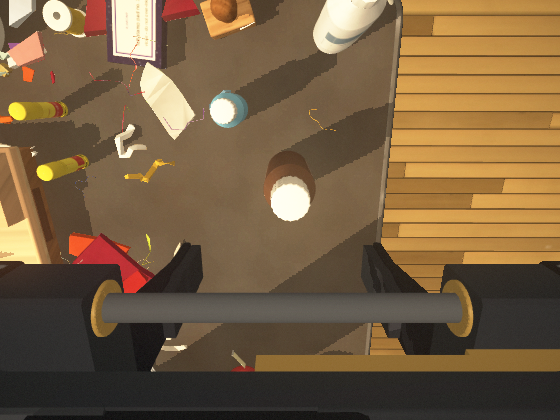

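The picture shows the brown bottle's cap at (290,199), between the fingers' lines, with the blue one well clear at (228,108).

In the tool's units: 166 mm / 500 = 0.332, 163 mm / 500 = 0.326.

Call:
arm_command(deltas="1 0 0.008 0.08 0 0 0;1 0 0.008 0.16 0 0 0;1 0 0.008 0.24 0 0 0;1 0 0.008 0.3 0 0 0;1 0 0.008 0.326 0 0 0;1 0 0.008 0.332 0 0 0;1 0 0.008 0.332 0 0 0;-1 0 0.008 0.332 0 0 0;-1 0 0.008 0.332 0 0 0;-1 0 0.008 0.332 0 0 0")

```text
clock: 27.98
position: [0.6184, -0.2535, 0.083]
eef_rot: [[1.0, -0.0, 0.004], [-0.0, -1.0, -0.002], [0.004, 0.002, -1.0]]
force: [0.5, -0.3, 0.4]
finger_gap: 0.0741
grasp_force: 0.0
```

Call:
arm_command(deltas="-1 0 0 0 0 0 0;-1 0 0 0 0 0 0;-1 0 0 0 0 0 0;-1 0 0 0 0 0 0;-1 0 0 0 0 0 0;-1 0 0 0 0 0 0")

```text
clock: 28.48
position: [0.6171, -0.2529, 0.081]
eef_rot: [[1.0, -0.0, 0.0], [-0.0, -1.0, -0.0], [0.0, 0.0, -1.0]]
force: [-1.0, 0.9, 3.8]
finger_gap: 0.0502
grasp_force: 30.0
```

In the tool's units: -170 mm / 500 = -0.34, -160 mm / 500 = -0.32.

Call:
arm_command(deltas="-1 0 0 -0.02 0 0 0;-1 0 0 -0.06 0 0 0;-1 0 0 -0.13 0 0 0;-1 0 0 -0.2 0 0 0;-1 0 0 -0.28 0 0 0;-1 0 0 -0.32 0 0 0;-1 0 0 -0.34 0 0 0;-1 0 0 -0.34 0 0 0;-1 0 0 -0.34 0 0 0")

```text
clock: 29.23
position: [0.6163, -0.2525, 0.2498]
eef_rot: [[1.0, -0.0, -0.001], [-0.0, -1.0, 0.001], [-0.001, -0.001, -1.0]]
force: [0.7, -0.1, -1.3]
finger_gap: 0.0503
grasp_force: 30.0
```

```bash
python3 - <<'E'
from h import *
go(.597,.1905,.25,2)
E
```

```text
mm [ -19.4 -443.     0.1] rot [-0.001  0.001 -0.035] at [ 0.6163 -0.2525  0.2498] yaw -0.0 t 29.2333
```

In the tool's units: -380 mm / 500 = -0.76, -350 mm / 500 = -0.7, -0.035 rad / 3.1416 = -0.0111.

Call:
arm_command(deltas="-1 -0.038 -0.06 0 0 0 -0.0111;-1 -0.038 -0.14 0 0 0 -0.0111;-1 -0.038 -0.22 0 0 0 -0.0111;-1 -0.038 -0.3 0 0 0 -0.0111;-1 -0.038 -0.38 0 0 0 -0.0111;-1 -0.038 -0.46 0 0 0 -0.0111;-1 -0.038 -0.54 0 0 0 -0.0111;-1 -0.038 -0.62 0 0 0 -0.0111;-1 -0.038 -0.7 0 0 0 -0.0111;-1 -0.038 -0.76 0 0 0 -0.0111")

```text
clock: 30.07
position: [0.5956, 0.1303, 0.2473]
eef_rot: [[0.999, 0.036, -0.007], [0.036, -0.999, 0.001], [-0.007, -0.001, -1.0]]
force: [-0.4, -0.4, 0.3]
finger_gap: 0.0505
grasp_force: 30.0
```

In the tool's units: -63 mm / 500 = -0.126, -50 mm / 500 = -0.1.

Call:
arm_command(deltas="-1 0 -0.06 0 0 0 0;-1 0 -0.1 0 0 0 0;-1 0 -0.126 0 0 0 0;-1 0 -0.126 0.04 0 0 0;-1 0 -0.126 0.08 0 0 0;-1 0 -0.126 0.1 0 0 0;-1 0 -0.126 0.1 0 0 0;-1 0 -0.126 0.1 0 0 0")

```text
clock: 30.73
position: [0.5952, 0.1894, 0.1991]
eef_rot: [[0.999, 0.034, -0.003], [0.034, -0.999, -0.001], [-0.003, 0.0, -1.0]]
force: [0.9, 0.0, -0.6]
finger_gap: 0.0502
grasp_force: 30.0
```

```bash
python3 - <<'E'
from h import *
d=save('wrist','w11.png');s=arm.get_image('scene')
go(.597,.1905,.122,2)
cv2.imwrite('pics/c11.png',np.hstack([cv2.resize(d['image'][:,100:460,::-1],(400,467)),cv2.resize(s['image'][170:340,130:276,::-1],(400,467))]))
E
```

```text
mm [ 0.3 -0.8 79.1] rot [-0.    -0.001 -0.001] at [0.5966 0.1897 0.2011] yaw 1.9 t 30.8333
```

View pics/c11.png

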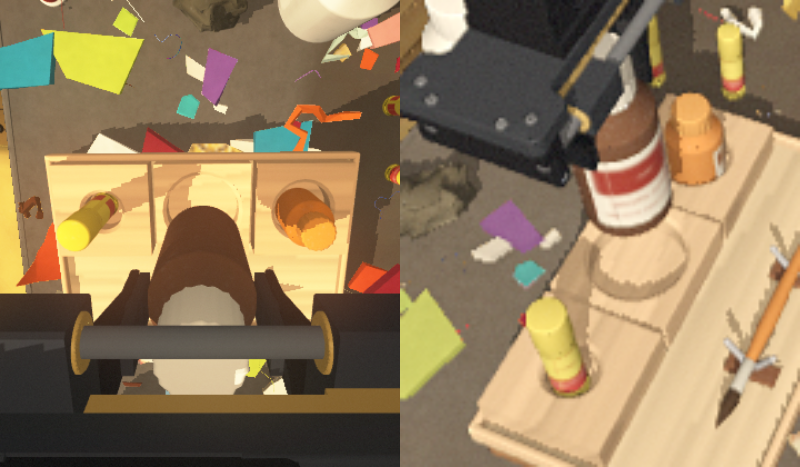

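Both seated items look upright, and the brown bottle hangs over the large well. The placed neighbours' midpoint, (0.597, 0.191), confirms the target, so I'll lower it.

In the tool's units: 79 mm / 500 = 0.158, 77 mm / 500 = 0.154.

Call:
arm_command(deltas="-1 0 -0.002 0.04 0 0 0;-1 0 -0.002 0.08 0 0 0;-1 0 -0.002 0.1 0 0 0;-1 0 -0.002 0.112 0 0 0;-1 0 -0.002 0.124 0 0 0;-1 0 -0.002 0.134 0 0 0;-1 0 -0.002 0.144 0 0 0;-1 0 -0.002 0.154 0 0 0;-1 0 -0.002 0.158 0 0 0;-1 0 -0.002 0.158 0 0 0")

```text
clock: 31.67
position: [0.5958, 0.1912, 0.1213]
eef_rot: [[0.999, 0.035, -0.0], [0.035, -0.999, -0.0], [-0.0, 0.0, -1.0]]
force: [-0.6, 0.2, -1.1]
finger_gap: 0.0501
grasp_force: 30.0
```

Call:
arm_command(deltas="0.2 0 0 0 0 0 0;0.3 0 0 0 0 0 0;0.5 0 0 0 0 0 0;0.65 0 0 0 0 0 0;0.65 0 0 0 0 0 0;0.65 0 0 0 0 0 0;0.65 0 0 0 0 0 0;0.65 0 0 0 0 0 0")

```text
clock: 32.33
position: [0.5958, 0.1912, 0.1216]
eef_rot: [[0.999, 0.035, 0.0], [0.035, -0.999, 0.0], [0.0, -0.0, -1.0]]
force: [-0.1, 0.1, -0.4]
finger_gap: 0.0715
grasp_force: 0.0
```

Call:
arm_command(deltas="0.65 0 0 -0.02 0 0 0;0.65 0 0 -0.08 0 0 0;0.65 0 0 -0.16 0 0 0;0.65 0 0 -0.24 0 0 0;0.65 0 0 -0.3 0 0 0;0.65 0 0 -0.3 0 0 0;0.65 0 0 -0.3 0 0 0")

```text
clock: 32.92
position: [0.5971, 0.1914, 0.275]
eef_rot: [[0.999, 0.035, 0.006], [0.035, -0.999, 0.001], [0.007, -0.001, -1.0]]
force: [-0.5, 0.2, 0.1]
finger_gap: 0.072
grasp_force: 0.0
```

```bash
python3 - <<'E'
from h import *
a=save('scene','s12.png');b=save('side','d12.png')
for t in['paint_brown','paint_orange','glue_stick','brush_orange','paint_blue','brush_black']:
  for c in['scene','side']:
    for r in arm.mark_of(t,c)[:1]:print(t,c,round(r['score'],2),r['position'])
cv2.imwrite('pics/c12.png',np.hstack([cv2.resize(x['image'][130:380,130:320,::-1],(400,526)) for x in(a,b)]))
E
```

```text
paint_brown scene 0.67 [0.5912, 0.1968, 0.04]
paint_brown side 0.62 [0.5914, 0.1898, 0.0397]
paint_orange scene 0.6 [0.599, 0.1017, 0.038]
paint_orange side 0.9 [0.5974, 0.1016, 0.0413]
glue_stick scene 0.95 [0.5945, 0.278, 0.036]
glue_stick side 0.82 [0.5905, 0.2748, 0.0379]
brush_orange scene 0.68 [0.5111, 0.1861, 0.0418]
brush_orange side 0.84 [0.5069, 0.1905, 0.0445]
paint_blue scene 0.92 [0.6879, -0.1893, -0.0046]
paint_blue side 0.98 [0.6911, -0.1886, -0.0073]
brush_black scene 0.58 [0.4506, -0.091, -0.0034]
brush_black side 0.75 [0.4492, -0.0905, -0.0012]
```

View pics/c12.png

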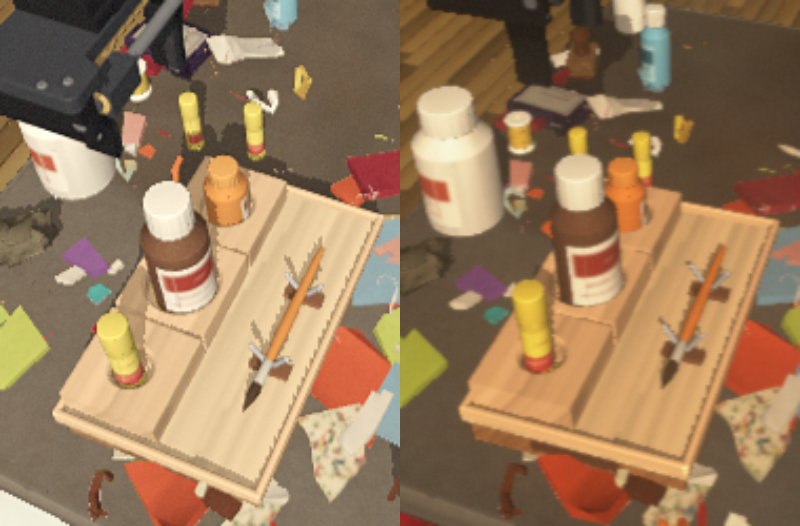

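Both views show all three items seated upright and the brush resting in both forks. The blue bottle and black brush haven't moved, so I'm handing the job in.

```bash
python3 -c "
from plant import arm
print(arm.finish_job())"
```

```text
the job is handed in; nothing more can be done
None
```

The kit tray is packed and handed in after about 33 s of robot time: the brush lies in both forks, the brown paint, orange paint and glue stick stand in their wells, and the blue paint and black brush are untouched; no verdict came back.

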